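# Fit the charged battery pack to the olive stall's counter scale

### The arm

A 7-joint arm with a two-finger parallel gripper is mounted at the origin on the work surface. World frame = base frame: x ahead of the robot, y to its left, z up, the work surface at z = 0. Lengths are in m, angles in rad, forces in N, time in s.
With the tool pointing down it reaches from about 0.375 to 0.925 m from the base axis. Payload 3.1 kg.
Tool frame: the origin (TCP) lies on the centre line of the jaws, within the pads' length; the fingertips stand manip.finger_overhang ahead of it and the grasp point (between the pads) lies 11 mm behind it (manip.finger_overhang is the distance from the TCP to the fingertips, in m); z points along the fingers, y is the line along which they close (so a half turn about z gives the same grasp; the last joint's range is limited). The gripper opens to 85 mm and grips with 20 to 120 N. Pads are 22 mm wide; open, the fingers measure 114 mm over their backs; the gripper's body (76 mm by 85 mm) begins 54 mm behind the grasp point. The pads swing forward as they close: fully open they stand 13 mm farther back than shut.
Start: joints at [1.206, 0.383, 0.044, 1.598, -0.018, 1.161, -0.05], TCP at [0.171, -0.627, 0.219] pointing down, gripper open.
Joint ranges: [-2.61, 2.61], [-0.41, 2.15], [-1.48, 1.57], [0, 2.5], [-1.57, 4.71], [0.05, 1.97], [-2.85, 2.85]. Speed limits (rad/s): [2.79, 2.79, 3.14, 3.14, 3.14, 3.14, 3.14].

### API

Orientations are given as a unit quaternion [x, y, z, w].
In Python, from workcell import manip gives the robot as it stands.
- The arm moves only by the tool arm_command, never from a script. Its argument "series" is a list that holds one entry, the list of rows, each a list of 4 numbers: the shift along the world's x, y, z in cm, then the turn about the world's z in degrees. A call has 1 to 10 rows; each row shifts and turns the commanded pose from where the row before left it; what a row does not reach is not made up. A row lasts 1/12 s, in which the tool goes at most 41.7 mm and 7.16 degrees, less where a joint would pass 70% of its speed; a pose out of reach is approached as far as the arm can. A call is refused whole if a number of a shift passes 4.17 or a number of a turn 7.16, either way. A call with a gripper value outside its range is refused whole. "hand" is the opening, from -1 (shut) to 1 (fully open), set as the call begins (left out, the last holds). The fingers move at their own pace and stop on an object; "force" is the grip in N (left out, the last holds). Time passes only in rows, so rows that do not move let the fingers close. It gives the time, the measured TCP pose, the force, the opening and the grip force at its end, in the units of the state.
- manip.sense(): the state, without advancing time (a new reading comes with each control period).
- manip.camera(name): name is "scene" or "top"; returns a dict with "frame" (400x640x3 uint8, red, green, blue), "intrinsics" (3x3 intrinsics, pixels), "D" ([k1, k2, p1, p2, k3] as OpenCV has them; the pictures are not rectified), "camera_from_world" (4x4, takes a point from world to camera coordinates). Camera axes: x right, y down, z forward; pixel columns grow to the right and rows downward; lengths in m; the calibration is good to about 2 mm. A picture is of the moment at which its call begins. There is no depth.
- manip.hand_in(): hands the job in; it is judged then, once.
The state is a dict: "time": time; "joint_pos": joint angles; "qvel": joint speeds; "tau": joint torques, N m; "tool_pos": TCP position; "eef_rot": TCP orientation; "force": force on the tool from outside, world axes, zero at the start; "torque": the same for the moment, N m; "opening": opening from 0.0 (shut) to 1.0 (fully open); "grasp_force": force on a finger pad.
Only numpy, scipy, OpenCV 4.12 (cv2) and the standard library are available. Lean on these libraries where they do the work, as an engineer would, in place of code of your own. Each camera call takes 0.05 s, during which the arm holds its last target. There are 200 camera calls.

### The job

Fit the smaller battery pack, the one with the T-shaped foot, to the counter scale: slide it, contact end first, up the sloping shoe on the front of the scale until it is fully home and the sprung catch has snapped up and holds it, then let go of it. Push firmly but do not ram it, and leave the larger battery pack where it lies.

Things in the scene. Friction and masses are not known exactly. Their poses are not given: they have to be found in the camera images.
- pack: Small battery pack, 0.4 kg: grey ribbed body 110 (x -65..45) x 54 wide x 40 (z 22..62 mm) on a black T-foot: flange 90 (x -45..45) x 46 wide x 6 thick (z 0..6), neck 28 wide (z 6..22). Origin: centre of the flange's underside. x points to the contact end, z up. Starts on its foot on the table, x roughly away from the robot. Grip it by the sides.
- pack_rear (a point): Middle of the pack's rear end face. (The catch engages a pocket under the flange, x 12..30.) At the rear the body overhangs the foot by 20 mm and has a black step on top; at the other, the contact end, which goes in first, it is flush with the foot and a paper label lies on top nearer to it.
- shoe: Grey battery shoe on the scale, sloping 25 degrees, rising away from the robot. Origin: on the floor, middle of the channel's mouth. x up the slope, y across, z square to the floor. Apron x -75..0 with 9 mm high guide walls converging from 72 to 52 mm apart (x -38..0). Channel x 0..96, 49 mm wide inside, lips 8.7 mm above the floor (flared to 14 at the mouth), 36 mm apart, tops below 18 mm.
- shoe_home (a point): Where the pack's origin is when it is home: on the shoe's floor, 50 mm up from the mouth. The pack's x, y, z then lie along the shoe's. The pack slides back down by itself if let go before the catch has snapped.
- shoe_stop (a point): Middle of the face of the shoe's solid end stop (34 mm high), 98 mm up from the mouth, 3 mm beyond the pack's contact end when home. In front of it a sprung contact block 30 mm wide meets the pack 4 mm before home and pushes it back with 1 to 4 N.
- catch (a joint): How far the sprung steel catch in the shoe's floor is pressed down, m: 0 = up (free, or snapped into the pack's pocket), 0.004 = flush. It stands 4 mm high, ramp at shoe x 67..75, steep back at 80; the pack meets it with its origin at x = 23, it resists sliding with 5 to 10 N and snaps up when home.
- scale: White counter scale, fixed: platform 265 x 280 mm, steel pan top at 110 mm, narrower console (150 mm wide) with the sloping shoe in front, display on a post at the rear left. Origin on the table; the shoe's mouth is at x = -130, z = 65 mm from it. x points away from the robot.
- big_pack: Larger battery pack of another machine, 150 long (x) x 66 wide x 60 mm high, same grey plastic, flat bottom with no T-foot, black ridge on top; to be left alone. Origin: centre of its underside.
Mind the look-alikes: they are no part of the job. Leave any blue or pink look-alike of the pack alone.

How it is judged:
On the way:
1. the pack's foot has entered the channel from its mouth, with the pack lying along the shoe, not yet home (x of pack in the frame of shoe between -0.035 and 0.03 m and angle between the x axis of pack and the x axis of shoe, either way round below 0.12 rad and y of pack in the frame of shoe between -0.004 and 0.004 m and z of pack in the frame of shoe between -0.004 and 0.005 m), for 0.05 s.
At the end, for the whole second after the job is handed in: The pack, let go and at rest, is 47 to 54.5 mm up the shoe from its mouth, within 3 mm sideways, 3.5 mm of the floor and 0.06 rad, the catch up (below 1.5 mm); the big pack within 20 mm of where it lay (x of pack in the frame of shoe between 0.047 and 0.0545 m and y of pack in the frame of shoe between -0.003 and 0.003 m and z of pack in the frame of shoe between -0.003 and 0.0035 m and angle between the x axis of pack and the x axis of shoe, either way round below 0.06 rad and value of joint catch below 0.0015 m and linear speed of pack below 0.02 m/s and distance of big_pack from where it was at the start of the episode below 0.02 m); the robot touches nothing.
It fails at once if the pack is slammed: a blow of more than 150 N between pack and scale (contact force between pack and scale above 150 N).
It fails at once if the larger pack is pushed away (more than 30 mm) (distance of big_pack from where it was at the start of the episode above 0.03 m).
It also fails if it takes over 45 s, if anything falls off the work surface, if the arm or the gripper's body presses on something with over 40 N, if the wrist force passes 120 N, or if a joint passes its speed limit or range.

## Working session

There is one attempt and no reset: what is moved stays moved. The work goes in short steps, Python scripts to look and compute and a tool call to move; the robot and the scene stay as the last step left them, time stands still between calls to the robot, and variables do not carry over. Pictures are saved under pics/ and viewed, at most 10 in all, crops included, and the job is handed in when it is done.

Besides the shell and the picture viewer there is one more tool, called as name(argument=value, ...), one argument or row to a line, values as JSON. arm_command: Moves the arm, as the interface text tells. Its arguments: {"type":"object","properties":{"series":{"type":"array","items":{"type":"array","items":{"type":"array","items":{"type":"number"}}}},"hand":{"type":"number"},"force":{"type":"number"}},"required":["series"]}

```bash
mkdir -p pics; ls
python3 - <<'E'
from workcell import manip
import cv2,numpy as np
for n in("scene","top"):
    c=manip.camera(n); cv2.imwrite(f"pics/{n}0.png",c["frame"][:,:,::-1])
    np.savez(f"{n}.npz",K=c["intrinsics"],D=c["D"],T=c["camera_from_world"]); print(n,np.round(c["camera_from_world"],3).tolist(),c["intrinsics"],c["D"])
print(manip.sense(),manip.finger_overhang)
E
```

```text
pics
scene [[-0.423, 0.906, 0.018, 0.3], [0.645, 0.316, -0.696, -0.215], [-0.636, -0.283, -0.718, 1.187], [0.0, 0.0, 0.0, 1.0]] [[375.56491189   0.         319.90489056]
 [  0.         375.56491189 197.76484677]
 [  0.           0.           1.        ]] [-0.01604142  0.          0.          0.          0.        ]
top [[0.024, -0.999, 0.036, -0.116], [-0.995, -0.027, -0.093, 0.484], [0.094, -0.033, -0.995, 1.055], [0.0, 0.0, 0.0, 1.0]] [[371.69214792   0.         319.99864619]
 [  0.         371.69214792 196.61782702]
 [  0.           0.           1.        ]] [-0.01066823  0.          0.          0.          0.        ]
{'time': 0.1, 'joint_pos': array([ 1.20622123,  0.38374671,  0.0438442 ,  1.59941149, -0.01789598,
        1.16119347, -0.04988225]), 'qvel': array([-0.00048041, -0.00221384,  0.00254152, -0.00356923, -0.00180386,
        0.00039651, -0.00136523]), 'tau': array([ 2.42533206e-03, -4.34725857e+01,  1.02908067e+00, -2.50452572e+01,
        1.08755106e-02,  5.48135562e-03, -1.19549878e-05]), 'tool_pos': array([ 0.17111493, -0.6261623 ,  0.21741967]), 'eef_rot': array([ 9.91110231e-01,  1.33037999e-01, -2.21632781e-04, -1.16232253e-03]), 'force': array([ 0.05578293, -0.28605176, -0.32433034]), 'torque': array([-0.01892454,  0.03508863, -0.04059883]), 'grasp_force': 0.0, 'opening': 0.9973331309573096} 0.008
```

View pics/scene0.png

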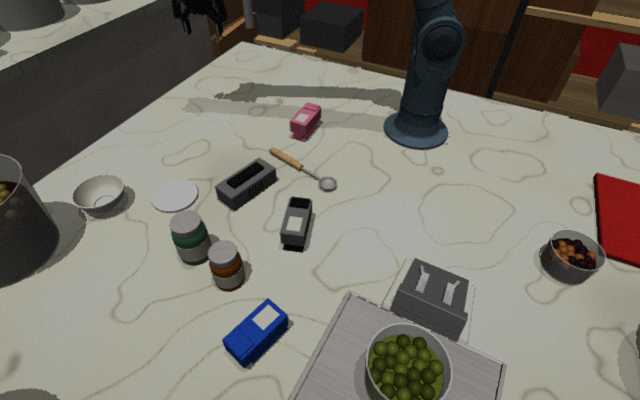

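View pics/top0.png

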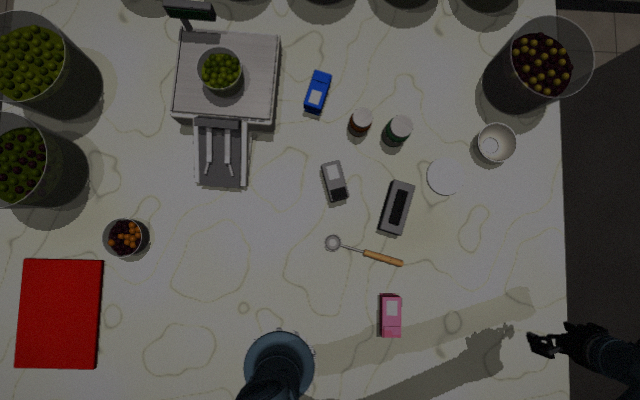

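Candidates for the pack (top view):
- Grey pack with a label at (334,181).
- Larger grey pack with a black ridge at (396,207).
- Blue look-alike at (317,92).
- Pink look-alike at (391,315).

By the description it's the grey labelled one at (334,181), with its black step toward the robot. The shoe is at about (222,155). I'll check this in close crops.

```bash
cat > h.py <<'E'
import cv2,numpy as np
def cam(n):
    z=np.load(f"{n}.npz"); return z["K"],z["D"],z["T"]
def proj(n,P):
    K,D,T=cam(n); return cv2.projectPoints(np.asarray(P,float).reshape(-1,3),cv2.Rodrigues(T[:3,:3])[0],T[:3,3],K,D)[0][:,0]
def ray(n,uv,z):
    K,D,T=cam(n); p=cv2.undistortPoints(np.array([[uv]],float),K,D)[0,0]; R=T[:3,:3]
    d=R.T@np.array([p[0],p[1],1]); o=-R.T@T[:3,3]; return o+d*(z-o[2])/d[2]
def crop(im,x0,y0,w,h,s):
    c=cv2.resize(im[y0:y0+h,x0:x0+w],None,fx=s,fy=s,interpolation=cv2.INTER_CUBIC)
    c=cv2.convertScaleAbs(c,alpha=1.7,beta=15)
    for x in range(-(-x0//10)*10,x0+w,10):
        cv2.line(c,(int((x-x0+.5)*s),0),(int((x-x0+.5)*s),5),(0,0,255),1); cv2.putText(c,str(x),(int((x-x0+.5)*s)-10,15),0,.35,(0,0,255),1)
    for y in range(-(-y0//10)*10,y0+h,10):
        cv2.line(c,(0,int((y-y0+.5)*s)),(5,int((y-y0+.5)*s)),(0,0,255),1); cv2.putText(c,str(y),(6,int((y-y0+.5)*s)+4),0,.35,(0,0,255),1)
    return c
E
python3 - <<'E'
from h import *
t=cv2.imread("pics/top0.png");s=cv2.imread("pics/scene0.png")
cv2.imwrite("pics/c1.png",np.hstack([crop(t,310,152,50,60,8),crop(s,270,190,50,60,8)]))
cv2.imwrite("pics/c2.png",np.hstack([crop(t,180,105,80,100,5),crop(s,385,250,80,100,5)]))
E
```

```text
(no output)
```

View pics/c1.png

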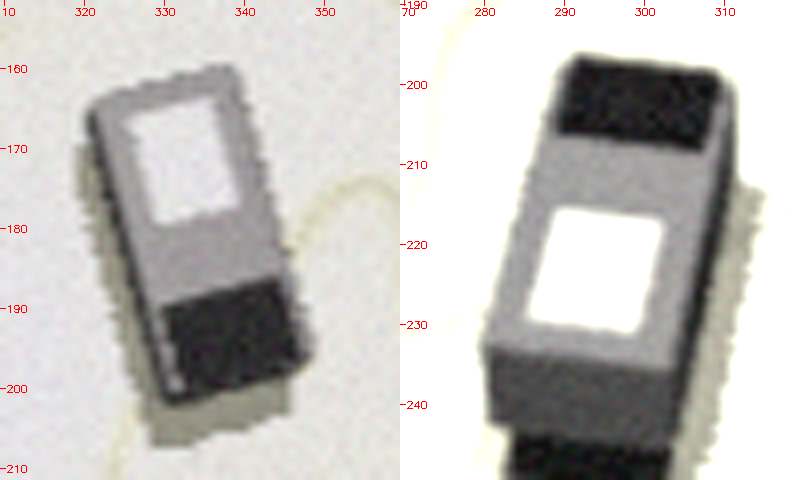

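View pics/c2.png

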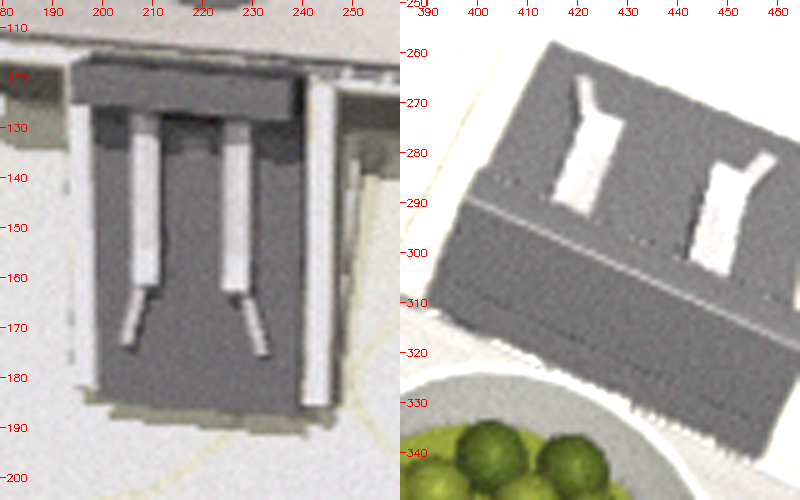

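Choice confirmed: the label is toward the far end, the black step is nearest the robot, and the T-foot shows in the scene view. Now fitting the poses of the pack and shoe from corners in both views.

```bash
cat > fit.py <<'E'
from h import *
from scipy.optimize import least_squares
Rz=lambda a:cv2.Rodrigues(np.array([0,0,a]))[0]
Ry=lambda a:cv2.Rodrigues(np.array([0,a,0]))[0]
# pack: x,y,yaw
A=[("top",45,27,62,321.3,164.3),("top",45,-27,62,338.8,159.5),("scene",45,-27,62,280.3,232.3),("scene",45,27,62,303.7,236.2),
   ("scene",45,-27,22,281.3,242),("scene",45,27,22,303.8,245),("scene",-65,-27,62,291.5,196.5),("scene",-65,27,62,310.5,198.5)]
def f(p):
    return np.concatenate([proj(n,Rz(p[2])@(np.array([x,y,z])/1e3)+[p[0],p[1],0])[0]-[u,v] for n,x,y,z,u,v in A])
r=least_squares(f,[.5,-.15,.1],loss="soft_l1"); print("pack",r.x.round(4),f(r.x).reshape(-1,2).round(1).tolist())
B=[("top",0,18,None,211.3,162.5),("top",0,-18,None,224.1,162.5),("scene",0,-18,None,429.3,274),("scene",0,18,None,447.5,281.5),
   ("top",-38,37,9,204.5,174),("top",-38,-37,9,232.5,175.5),("scene",-38,-37,9,420.1,264.8),("scene",-38,37,9,458.5,280.5)]
C=[("top",18,211.1,128.5),("top",-18,223.9,130.5),("scene",-18,422.5,293),("scene",18,442.5,302)]
def w(p,x,y,z): return Rz(p[2])@Ry(-np.radians(25))@(np.array([x,y,z])/1e3)+[p[0],p[1],.065]
def g(p):
    a=[proj(n,w(p,x,y,p[3] if z is None else z))[0]-[u,v] for n,x,y,z,u,v in B]
    a+=[proj(n,w(p,p[4+i],y,p[3]))[0]-[u,v] for i,(n,y,u,v) in enumerate(C)]
    return np.concatenate(a)
r=least_squares(g,[.55,.15,0,16,80,80,60,60],loss="soft_l1",x_scale=[.1,.1,.1,10,50,50,50,50]); print("shoe",r.x.round(4),g(r.x).reshape(-1,2).round(1).tolist())
S=w(r.x,50,0,0);print("home",S)
print("bowl rim/pan front", [ray("top",q,.16).round(3).tolist() for q in [(220,95),(220,48),(197,70),(243,70)]],ray("scene",(405,324),.16))
for o in(-75,-55,-20,0,50,52): print(o,w(r.x,o,0,0).round(4), "grasp pt(-10,47)",w(r.x,o-10,0,47).round(4))
E
python3 fit.py
```

```text
pack [ 0.5389 -0.1405  0.2836] [[-0.7, 0.3], [0.2, 0.4], [-0.9, -0.4], [0.3, -1.0], [-0.8, 1.1], [0.5, 1.4], [-1.5, -0.5], [2.1, 0.3]]
shoe [ 5.76200e-01  1.81700e-01 -4.41000e-02  1.78547e+01  9.19840e+01
  8.93701e+01  7.36543e+01  7.46343e+01] [[-0.2, -0.5], [0.2, 0.4], [-0.2, -0.1], [0.0, 0.1], [1.0, -0.2], [-0.6, 0.2], [1.4, 0.4], [-0.8, -0.4], [-0.7, 0.0], [0.1, -0.0], [-0.1, -0.0], [-0.0, -0.0]]
home [0.62147171 0.17969483 0.08613091]
bowl rim/pan front [[0.731, 0.166, 0.16], [0.858, 0.172, 0.16], [0.796, 0.228, 0.16], [0.8, 0.11, 0.16]] [0.7294397  0.14812226 0.16      ]
-75 [0.5083 0.1847 0.0333] grasp pt(-10,47) [0.4794 0.186  0.0717]
-55 [0.5264 0.1839 0.0418] grasp pt(-10,47) [0.4975 0.1852 0.0801]
-20 [0.5581 0.1825 0.0565] grasp pt(-10,47) [0.5292 0.1838 0.0949]
0 [0.5762 0.1817 0.065 ] grasp pt(-10,47) [0.5473 0.183  0.1034]
50 [0.6215 0.1797 0.0861] grasp pt(-10,47) [0.5926 0.181  0.1245]
52 [0.6233 0.1796 0.087 ] grasp pt(-10,47) [0.5944 0.1809 0.1253]
```

arm_command(
  series=[
    [[2.24, 3.03, 0, 0.1], [2.24, 3.03, 0, 0.1], [2.24, 3.03, 0, 0.1], [2.24, 3.03, 0, 0.1], [2.24, 3.03, 0, 0.1], [2.24, 3.03, 0, 0.1], [2.24, 3.03, 0, 0.1], [2.24, 3.03, 0, 0.1], [2.24, 3.03, 0, 0.1], [2.24, 3.03, 0, 0]],
  ],
  hand=1,
)

```text
time: 0.93
tool_pos: [0.3957, -0.3221, 0.2183]
eef_rot: [0.99, 0.141, -0.0, -0.0]
force: [0.5, 0.3, 0.8]
opening: 1.002
grasp_force: 0.0
```

arm_command(
  series=[
    [[2.24, 3.03, 0, 0], [2.24, 3.03, 0, 0], [2.24, 3.03, 0, 0], [2.24, 3.03, 0, 0], [2.24, 3.03, 0, 0], [2.24, 3.03, 0, 0], [0, 0, 0, 0], [0, 0, 0, 0], [0, 0, 0, 0]],
  ],
)

```text
time: 1.68
tool_pos: [0.5291, -0.1425, 0.218]
eef_rot: [0.99, 0.141, -0.001, 0.0]
force: [-0.9, -1.3, -0.3]
opening: 1.001
grasp_force: 0.0
```

arm_command(
  series=[
    [[0, 0, -3, 0], [0, 0, -3, 0], [0, 0, -3, 0], [0, 0, -3, 0], [0, 0, -2, 0], [0, 0, -2, 0], [0, 0, -1.2, 0], [0, 0, -1, 0], [0, 0, 0, 0], [0, 0, 0, 0]],
  ],
)

```text
time: 2.52
tool_pos: [0.5296, -0.143, 0.0368]
eef_rot: [0.99, 0.14, -0.0, 0.0]
force: [1.0, 0.3, 0.4]
opening: 1.0
grasp_force: 0.0
```

arm_command(
  series=[
    [[0, 0, 0, 0], [0, 0, 0, 0], [0, 0, 0, 0], [0, 0, 0, 0], [0, 0, 0, 0], [0, 0, 0, 0], [0, 0, 0, 0], [0, 0, 0, 0]],
  ],
  hand=-1,
  force=40,
)

```text
time: 3.18
tool_pos: [0.5313, -0.1429, 0.0384]
eef_rot: [0.99, 0.141, 0.001, 0.001]
force: [-0.7, -0.7, 6.2]
opening: 0.618
grasp_force: 42.2
```

arm_command(
  series=[
    [[0, 0, 1.5, 0], [0, 0, 3, 0], [0, 0, 3, 0], [0, 0, 3, 0], [0, 0, 3, 0], [-0.3, 3.3, 0, -2], [-0.3, 3.3, 0, -2], [-0.3, 3.3, 0, -2], [-0.3, 3.3, 0, -2], [-0.3, 3.3, 0, -2]],
  ],
)

```text
time: 4.02
tool_pos: [0.5125, 0.0241, 0.1702]
eef_rot: [0.999, 0.053, -0.002, 0.0]
force: [0.7, 0.6, -3.5]
opening: 0.619
grasp_force: 45.2
```

arm_command(
  series=[
    [[-0.3, 3.3, 0, -2], [-0.3, 3.3, 0, -2], [-0.3, 3.3, 0, -2], [-0.3, 3.3, 0, -2], [-0.3, 3.1, 0, -0.7], [-0.2, 0, 0, 0], [0, 0, 0, 0], [0, 0, 0, 0], [0, 0, 0, 0]],
  ],
)

```text
time: 4.77
tool_pos: [0.4973, 0.1836, 0.1705]
eef_rot: [1.0, -0.023, -0.001, 0.001]
force: [-0.1, -0.4, -4.4]
opening: 0.612
grasp_force: 45.3
```

Run:
```python
from workcell import manip
from h import *
s=manip.sense();print(s["tool_pos"],s["eef_rot"],s["force"],np.degrees(2*np.arctan2(s["eef_rot"][1],s["eef_rot"][0])))
t=manip.camera("top")["frame"][:,:,::-1].copy();c=manip.camera("scene")["frame"][:,:,::-1].copy()
cv2.imwrite("pics/d1.png",np.hstack([crop(t,180,105,80,120,5),crop(c,370,180,80,120,5)]))
```

```text
[0.49726801 0.1835988  0.17050029] [ 9.99735472e-01 -2.29577327e-02 -9.81390916e-04  9.82928794e-04] [-0.1206377  -0.37350614 -4.43932125] -2.6309960683464366
```

View pics/d1.png

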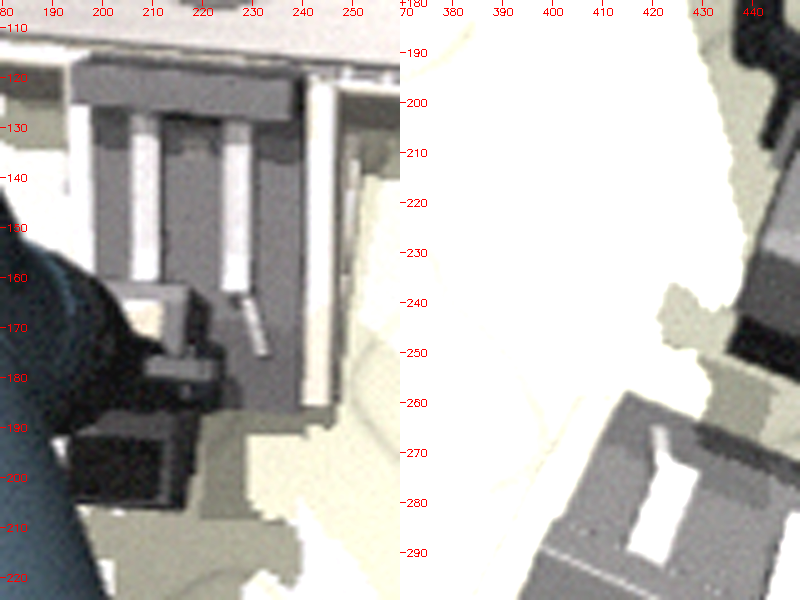

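The pack is held level over the apron. I'll check its place in the grip against the prediction.

Run:
```python
from h import *
from scipy.optimize import least_squares
Rz=lambda a:cv2.Rodrigues(np.array([0,0,a]))[0]
g=np.array([.4973,.1836,.1815])
P=lambda x,y,z,dx=-.010,dz=.047: g+Rz(-.046)@(np.array([x,y,z])/1e3-[dx,0,dz])
for q in [(45,-27,62),(-65,-27,62),(45,-27,22),(45,-23,6)]: print(q,proj("top",P(*q)).round(1),proj("scene",P(*q)).round(1))
```

```text
(45, -27, 62) [[217.6 161.2]] [[440.8 227.8]]
(-65, -27, 62) [[213.2 206.1]] [[455.9 188.9]]
(45, -27, 22) [[221.4 164.1]] [[435.3 241.9]]
(45, -23, 6) [[221.2 165.1]] [[435.4 248. ]]
```

arm_command(
  series=[
    [[0, 0.16, -2, 0], [0, 0, -2, 0], [0, 0, -1.2, 0], [0, 0, -0.8, 0], [0, 0, -0.5, 0], [0, 0, -0.5, 0], [0, 0, -0.5, 0], [0, 0, -0.3, 0], [0, 0, 0, 0]],
  ],
  force=22,
)

```text
time: 5.62
tool_pos: [0.4977, 0.1874, 0.0934]
eef_rot: [1.0, -0.022, -0.0, 0.0]
force: [0.2, -0.4, -5.0]
opening: 0.62
grasp_force: 45.2
```

arm_command(
  series=[
    [[0, -0.2, 0, 0], [0, 0, 0, 0], [0, 0, -0.3, 0], [0, 0, -0.3, 0], [0, 0, -0.3, 0], [0, 0, 0, 0]],
  ],
  hand=-1,
  force=22,
)

```text
time: 6.12
tool_pos: [0.4941, 0.186, 0.0858]
eef_rot: [1.0, -0.021, -0.003, 0.001]
force: [-10.4, -2.3, 12.4]
opening: 0.611
grasp_force: 48.7
```

arm_command(
  series=[
    [[0, 0, -0.3, 0], [0, 0, -0.3, 0], [0, 0, 0, 0], [0, 0, 0, 0]],
  ],
  hand=-1,
  force=20,
)

```text
time: 6.45
tool_pos: [0.4913, 0.1859, 0.0794]
eef_rot: [1.0, -0.021, -0.006, 0.002]
force: [-15.3, -0.9, 13.1]
opening: 0.614
grasp_force: 52.3
```

Run:
```python
from workcell import manip
from h import *
s=manip.sense();print({k:np.round(s[k],4).tolist() for k in("tool_pos","force","torque","grasp_force","opening","eef_rot")})
t=manip.camera("top")["frame"][:,:,::-1].copy();c=manip.camera("scene")["frame"][:,:,::-1].copy()
cv2.imwrite("pics/d2.png",np.hstack([crop(t,180,120,80,110,5),crop(c,395,190,80,110,5)]))
```

```text
{'tool_pos': [0.4913, 0.1859, 0.0794], 'force': [-15.2826, -0.9225, 13.109], 'torque': [-0.4539, 2.8557, -0.0642], 'grasp_force': 52.2998, 'opening': 0.6143, 'eef_rot': [0.9998, -0.021, -0.0059, 0.0022]}
```

View pics/d2.png

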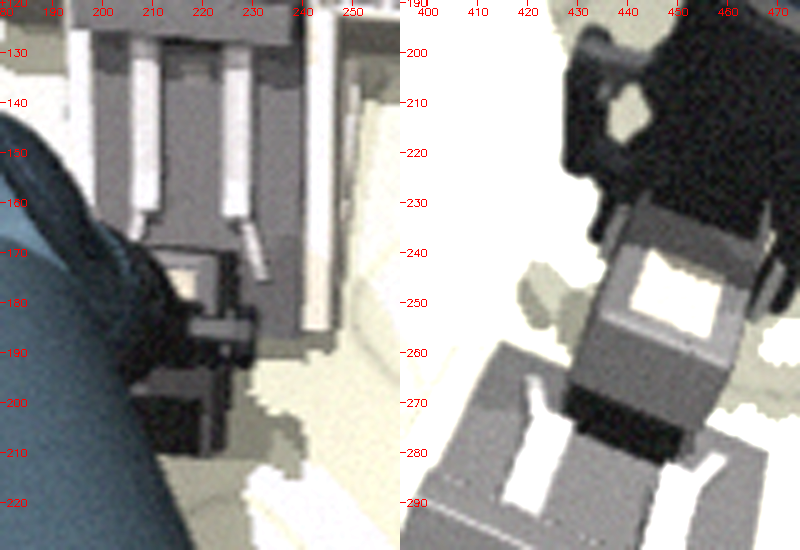

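```bash
cat > pf.py <<'E'
from h import *
from scipy.optimize import least_squares
Rz=lambda a:cv2.Rodrigues(np.array([0,0,a]))[0]
Ry=lambda a:cv2.Rodrigues(np.array([0,a,0]))[0]
M=np.array([.5762,.1817,.065]); RS=Rz(-.0441)@Ry(-np.radians(25))
def fit(A,tcp):
    def R(p): return Rz(p[4])@Ry(-p[3])
    def f(p):
        e=[proj(n,R(p)@(np.array([x,y,z])/1e3)+p[:3])[0]-[u,v] for n,x,y,z,u,v in A]
        g=R(p)@np.array([p[5],0,p[6]])+p[:3]-(np.array(tcp)+[0,0,.011])
        return np.concatenate(e+[g/.002,[(p[4]+.044)/.02,(p[6]-.047)/.003,(p[5]+.01)/.004]])
    r=least_squares(f,[tcp[0],tcp[1],tcp[2]-.03,.2,-.04,-.01,.047],loss="soft_l1")
    p=r.x; print("pose",p[:3].round(4),"pitch",np.degrees(p[3]).round(1),"yaw",np.degrees(p[4]).round(1),"grip",p[5:].round(4),"res",f(p)[:2*len(A)].round(1))
    print("in shoe mm",(RS.T@(p[:3]-M)*1e3).round(1), "nose",(RS.T@(R(p)@[.045,0,0]+p[:3]-M)*1e3).round(1))
E
python3 - <<'E'
from pf import *
fit([("scene",45,-27,62,435.5,253.1),("scene",45,27,62,460.1,263.1),("scene",45,-27,22,428.5,265.5),("scene",45,27,22,453.3,275.1),("scene",45,23,0,448.5,282.5)],[.4913,.1859,.0794])
E
```

```text
pose [0.5008 0.1855 0.045 ] pitch 5.2 yaw -2.4 grip [-0.006   0.0463] res [-3.  -0.8  0.5  0.3 -1.2 -0.   1.   1.3  0.5 -0.1]
in shoe mm [-76.9   0.5  13.8] nose [-34.6   0.5  -1.4]
```

arm_command(
  series=[
    [[0, 0, 0, 0], [0, 0, -0.2, 0], [0.1, 0, -0.3, 0], [0.1, 0, -0.3, 0], [0, 0, 0, 0]],
  ],
  hand=0.2,
  force=20,
)

```text
time: 6.97
tool_pos: [0.4892, 0.1861, 0.0703]
eef_rot: [1.0, -0.021, -0.01, 0.003]
force: [-21.8, -1.9, 17.6]
opening: 0.616
grasp_force: 58.3
```

arm_command(
  series=[
    [[0, 0, -0.2, 0], [0, 0, -0.2, 0], [0, 0, -0.2, 0], [0, 0, 0, 0], [0, 0, 0, 0]],
  ],
)

```text
time: 7.38
tool_pos: [0.4895, 0.1868, 0.0645]
eef_rot: [1.0, -0.02, -0.009, 0.003]
force: [-19.8, -0.8, 14.6]
opening: 0.615
grasp_force: 61.8
```

Run:
```python
from workcell import manip
from h import *
s=manip.sense();print({k:np.round(s[k],4).tolist() for k in("tool_pos","force","torque","grasp_force","opening","eef_rot")})
c=manip.camera("scene")["frame"][:,:,::-1].copy()
cv2.imwrite("pics/d3.png",crop(c,395,220,80,70,10))
```

```text
{'tool_pos': [0.4895, 0.1868, 0.0645], 'force': [-19.7508, -0.7787, 14.6112], 'torque': [-0.124, 3.6903, -0.096], 'grasp_force': 61.7651, 'opening': 0.6154, 'eef_rot': [0.9998, -0.0202, -0.009, 0.0025]}
```

View pics/d3.png

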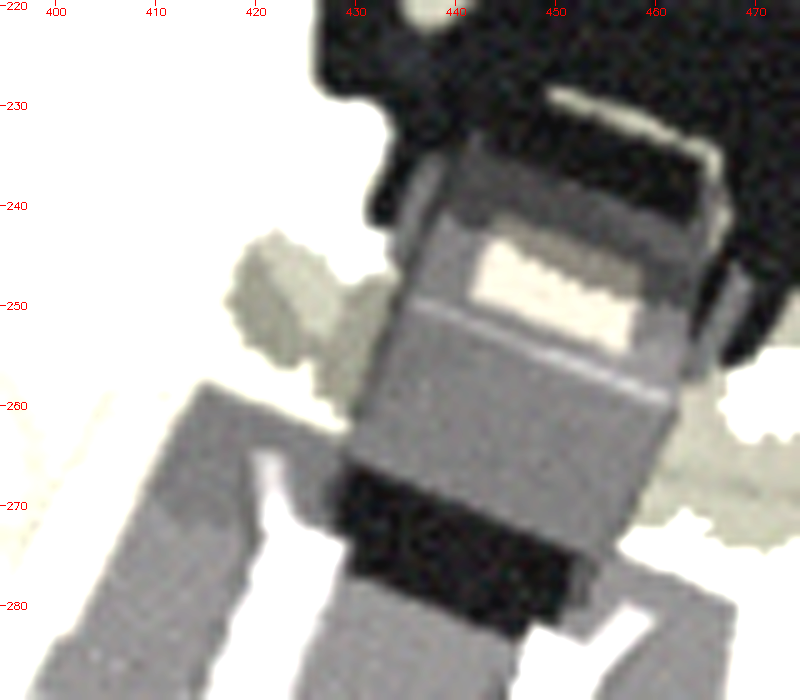

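Run:
```python
from pf import *
fit([("scene",45,-27,62,435.7,249.3),("scene",45,27,62,461.7,259.7),("scene",45,-27,22,429.3,265),("scene",45,27,22,455.7,274.7),("scene",45,23,0,446.8,283.3)],[.4895,.1868,.0645])
```

```text
pose [0.5077 0.1864 0.0357] pitch 20.3 yaw -2.4 grip [-0.0043  0.0445] res [-1.1 -0.6  0.7 -0.1 -1.1 -0.1 -0.5  1.2  2.6  0.4]
in shoe mm [-74.6   1.7   2.5] nose [-29.8   1.8  -1.2]
```

The pack now lies at about 20°, nearly along the slope, with its nose at about -30 mm. I'll nudge y and slide it up.

arm_command(
  series=[
    [[0.4, -0.1, 0.1, 0], [0.45, -0.1, 0.15, 0], [0.45, -0.02, 0.18, 0], [0.45, -0.02, 0.2, 0], [0.45, -0.02, 0.21, 0], [0.45, -0.02, 0.21, 0], [0, 0, 0, 0], [0, 0, 0, 0]],
  ],
)

```text
time: 8.1
tool_pos: [0.5163, 0.1856, 0.076]
eef_rot: [1.0, -0.02, -0.009, 0.002]
force: [-21.8, 0.1, 18.3]
opening: 0.615
grasp_force: 62.6
```

arm_command(
  series=[
    [[0.2, -0.1, 0.25, 0], [0.45, -0.02, 0.25, 0], [0.45, -0.02, 0.21, 0], [0.45, -0.02, 0.21, 0], [0.45, -0.02, 0.21, 0], [0.45, -0.02, 0.21, 0], [0, 0, 0, 0], [0, 0, 0, 0]],
  ],
)

```text
time: 8.77
tool_pos: [0.5466, 0.1833, 0.0901]
eef_rot: [1.0, -0.021, -0.004, 0.0]
force: [-11.8, 0.0, 9.9]
opening: 0.619
grasp_force: 61.5
```

Run:
```python
from workcell import manip
from h import *
s=manip.sense();print({k:np.round(s[k],4).tolist() for k in("tool_pos","force","torque","grasp_force","opening","eef_rot")})
c=manip.camera("scene")["frame"][:,:,::-1].copy()
cv2.imwrite("pics/d4.png",crop(c,395,220,80,75,8))
```

```text
{'tool_pos': [0.5466, 0.1833, 0.0901], 'force': [-11.7917, 0.0019, 9.9494], 'torque': [-0.0276, 2.0646, -0.1329], 'grasp_force': 61.532, 'opening': 0.619, 'eef_rot': [0.9998, -0.0208, -0.0036, 0.0]}
```

View pics/d4.png

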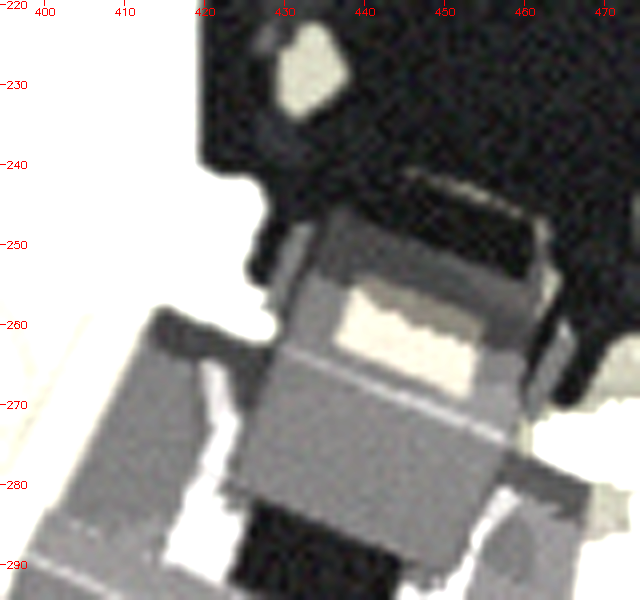

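Run:
```python
from pf import *
fit([("scene",45,-27,62,430.1,262.6),("scene",45,27,62,458.3,274.5),("scene",45,-27,22,423.5,280.5),("scene",45,27,22,450.1,290.1)],[.5466,.1833,.0901])
```

```text
pose [0.5705 0.1827 0.0622] pitch 24.2 yaw -2.4 grip [-0.0066  0.0458] res [-1.1 -0.3  0.7 -0.1 -1.6 -0.3  1.   2.4]
in shoe mm [-6.4  0.7 -0.1] nose [38.6  0.8 -0.7]
```

arm_command(
  series=[
    [[0.45, -0.02, 0.21, 0], [0.45, -0.02, 0.21, 0], [0.45, -0.02, 0.21, 0], [0.45, -0.02, 0.21, 0], [0.36, -0.02, 0.17, 0], [0.36, -0.02, 0.17, 0], [0.36, -0.02, 0.17, 0], [0.36, -0.02, 0.17, 0], [0, 0, 0, 0]],
  ],
)

```text
time: 9.57
tool_pos: [0.5759, 0.1821, 0.1043]
eef_rot: [1.0, -0.02, -0.007, 0.0]
force: [-15.4, 0.8, 9.3]
opening: 0.623
grasp_force: 61.4
```

arm_command(
  series=[
    [[0.27, -0.01, 0.13, 0], [0.27, -0.01, 0.13, 0], [0.27, -0.01, 0.13, 0], [0.27, -0.01, 0.13, 0], [0.27, -0.01, 0.13, 0], [0.27, -0.01, 0.13, 0], [0.27, -0.01, 0.13, 0], [0.27, -0.01, 0.13, 0], [0, 0, 0, 0]],
  ],
)

```text
time: 10.32
tool_pos: [0.597, 0.1812, 0.1143]
eef_rot: [1.0, -0.02, -0.008, 0.0]
force: [-15.9, 0.5, 8.2]
opening: 0.614
grasp_force: 61.3
```

arm_command(
  series=[
    [[0.18, -0.01, 0.08, 0], [0.18, -0.01, 0.08, 0], [0, 0, 0, 0], [0, 0, 0, 0]],
  ],
)

```text
time: 10.65
tool_pos: [0.597, 0.1813, 0.1146]
eef_rot: [1.0, -0.02, -0.011, 0.001]
force: [-19.3, 0.7, 8.2]
opening: 0.618
grasp_force: 61.3
```

arm_command(
  series=[
    [[0.18, -0.01, 0.08, 0], [0.18, -0.01, 0.08, 0], [0, 0, 0, 0], [0, 0, 0, 0]],
  ],
)

```text
time: 10.98
tool_pos: [0.597, 0.1813, 0.1147]
eef_rot: [1.0, -0.02, -0.015, 0.002]
force: [-24.0, 0.4, 7.0]
opening: 0.618
grasp_force: 61.3
```

It has stopped against something solid at an origin of about 50–53 mm. I'll push once more, then back off gently to test whether the catch holds.

arm_command(
  series=[
    [[0.2, -0.01, 0.09, 0], [0.2, -0.01, 0.09, 0], [0.1, 0, 0.05, 0], [0, 0, 0, 0], [0, 0, 0, 0]],
  ],
)

```text
time: 11.4
tool_pos: [0.5968, 0.1813, 0.1151]
eef_rot: [1.0, -0.02, -0.02, 0.002]
force: [-31.1, -0.1, 8.2]
opening: 0.621
grasp_force: 61.4
```

arm_command(
  series=[
    [[-0.4, 0.02, -0.17, 0], [-0.4, 0.02, -0.17, 0], [-0.4, 0.02, -0.17, 0], [-0.4, 0.02, -0.17, 0], [0, 0, 0, 0], [0, 0, 0, 0]],
  ],
)

```text
time: 11.9
tool_pos: [0.5968, 0.1812, 0.1138]
eef_rot: [1.0, -0.021, -0.003, -0.0]
force: [-9.5, 1.1, 5.9]
opening: 0.614
grasp_force: 60.9
```

arm_command(
  series=[
    [[-0.4, 0.02, -0.15, 0], [-0.2, 0.01, -0.1, 0], [0, 0, 0, 0], [0, 0, 0, 0]],
  ],
)

```text
time: 12.23
tool_pos: [0.595, 0.1812, 0.1126]
eef_rot: [1.0, -0.021, 0.001, -0.001]
force: [-5.0, 1.8, 5.8]
opening: 0.616
grasp_force: 60.9
```

arm_command(
  series=[
    [[-0.3, 0.01, -0.14, 0], [-0.3, 0.01, -0.14, 0], [0, 0, 0, 0], [0, 0, 0, 0]],
  ],
)

```text
time: 12.57
tool_pos: [0.5942, 0.1811, 0.1122]
eef_rot: [1.0, -0.022, 0.006, -0.002]
force: [0.5, 0.3, 7.8]
opening: 0.616
grasp_force: 61.0
```

arm_command(
  series=[
    [[-0.3, 0.01, -0.14, 0], [-0.3, 0.01, -0.14, 0], [0, 0, 0, 0], [0, 0, 0, 0]],
  ],
)

```text
time: 12.9
tool_pos: [0.5928, 0.1812, 0.112]
eef_rot: [1.0, -0.022, 0.01, -0.003]
force: [4.5, 0.0, 10.4]
opening: 0.617
grasp_force: 61.5
```

arm_command(
  series=[
    [[0.3, 0, 0.25, 0], [0.1, 0, 0.1, 0], [0, 0, 0, 0], [0, 0, 0, 0]],
  ],
)

```text
time: 13.23
tool_pos: [0.5928, 0.181, 0.112]
eef_rot: [1.0, -0.022, 0.006, -0.002]
force: [4.8, 1.8, 7.8]
opening: 0.618
grasp_force: 61.2
```

arm_command(
  series=[
    [[0, 0, 0, 0], [0, 0, 0, 0], [0, 0, 0, 0], [0, 0, 0, 0], [0, 0, 0, 0], [0, 0, 0, 0]],
  ],
  hand=1,
)

```text
time: 13.73
tool_pos: [0.586, 0.1787, 0.1074]
eef_rot: [1.0, -0.022, -0.001, 0.0]
force: [-0.4, 0.3, -0.6]
opening: 1.0
grasp_force: 0.0
```

arm_command(
  series=[
    [[0, 0, 1, 0], [0, 0, 2, 0], [0, 0, 3, 0], [0, 0, 3, 0], [0, 0, 3, 0], [-2, -3, 1, 0], [-2, -3, 0, 0], [-2, -3, 0, 0], [-2, -3, 0, 0], [-2, -3, 0, 0]],
  ],
)

```text
time: 14.57
tool_pos: [0.486, 0.0281, 0.2392]
eef_rot: [1.0, -0.022, 0.001, 0.0]
force: [0.2, -0.4, 0.7]
opening: 1.002
grasp_force: 0.0
```

Run:
```python
from workcell import manip
from h import *
t=manip.camera("top")["frame"][:,:,::-1].copy();c=manip.camera("scene")["frame"][:,:,::-1].copy()
cv2.imwrite("pics/e1.png",np.hstack([crop(t,185,110,66,90,6),crop(c,390,230,66,90,6)]))
cv2.imwrite("pics/e1top.png",t)
a=cv2.imread("pics/top0.png")[185:240,375:420].astype(int); print("bigpack diff",abs(a-t[185:240,375:420]).mean())
from pf import RS,M
for o in(47,50,54):
    for n in("top","scene"): print(o,n,[proj(n,RS@(np.array([o+x,y,z])/1e3)+M)[0].round(1).tolist() for x,y,z in[(45,27,62),(45,-27,62),(-65,27,62),(-65,-27,62)]])
```

```text
bigpack diff 8.654141414141414
47 top [[202.2, 131.1], [223.4, 132.6], [203.4, 172.4], [223.8, 173.9]]
47 scene [[455.7, 288.5], [423.7, 275.1], [461.4, 260.1], [433.5, 249.1]]
50 top [[202.1, 129.9], [223.3, 131.5], [203.3, 171.3], [223.7, 172.8]]
50 scene [[455.6, 289.4], [423.3, 275.9], [461.3, 260.7], [433.2, 249.7]]
54 top [[202.1, 128.3], [223.3, 129.9], [203.3, 169.9], [223.7, 171.3]]
54 scene [[455.3, 290.6], [422.9, 277.0], [461.1, 261.7], [432.9, 250.5]]
```

View pics/e1.png

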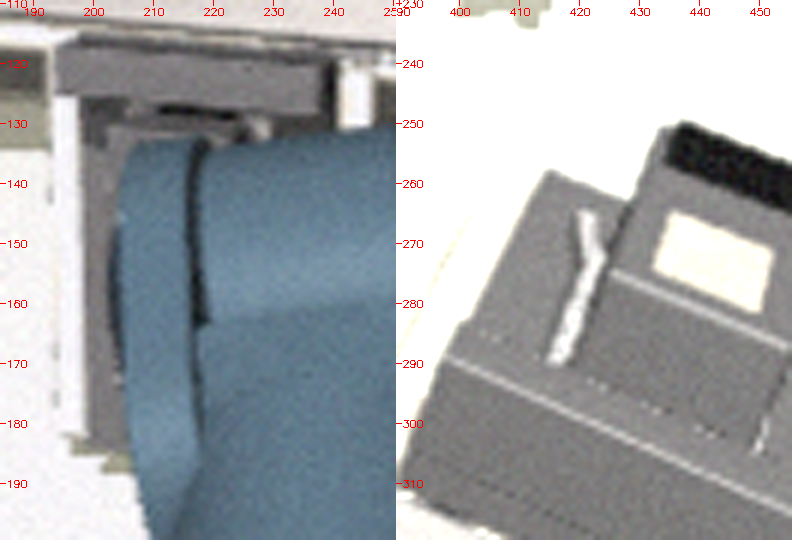

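arm_command(
  series=[
    [[-0.5, -3.5, 0, 0], [-0.5, -3.5, 0, 0], [-0.5, -3.5, 0, 0], [-0.5, -3.5, 0, 0], [-0.5, -3.5, 0, 0], [-0.5, -3.5, 0, 0], [-0.5, -3.5, 0, 0], [-0.5, -3.5, 0, 0], [0, 0, 0, 0], [0, 0, 0, 0]],
  ],
)

```text
time: 15.5
tool_pos: [0.4466, -0.2533, 0.2388]
eef_rot: [1.0, -0.025, 0.0, 0.0]
force: [0.9, 1.2, -0.0]
opening: 1.001
grasp_force: 0.0
```

Run:
```python
from workcell import manip
from h import *
t=manip.camera("top")["frame"][:,:,::-1].copy();c=manip.camera("scene")["frame"][:,:,::-1].copy()
cv2.imwrite("pics/e2.png",np.hstack([crop(t,190,115,50,75,8),crop(c,415,240,50,75,8)]))
s0=cv2.imread("pics/scene0.png")
a=s0[155:212,212:280].astype(int); print("bigpack diff",abs(a-c[155:212,212:280]).mean())
```

```text
bigpack diff 7.190918472652219
```

View pics/e2.png

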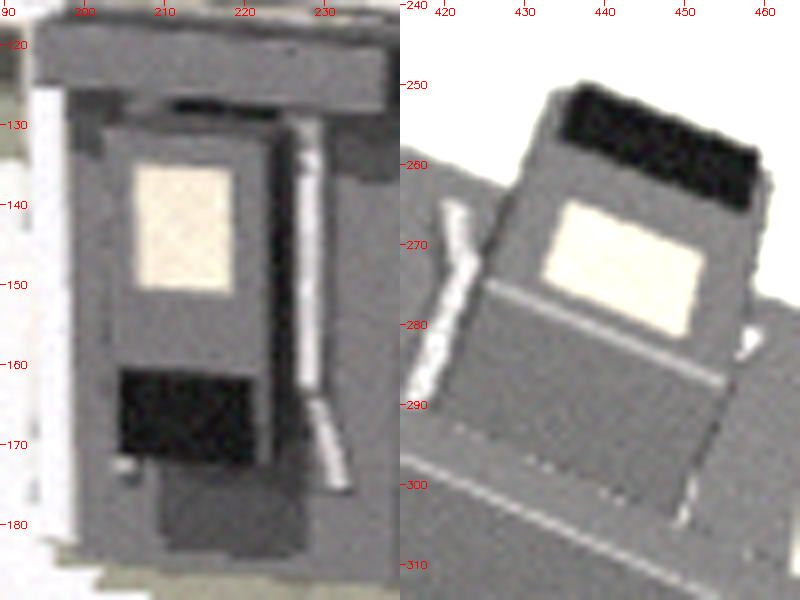

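```bash
python3 -c "
from workcell import manip
print(manip.hand_in())"
```

```text
the job is handed in; nothing more can be done
None
```

I slid the small pack up the shoe to its end stop and let go. In the images it stays put at about 49–50 mm up from the mouth (about 1.5 mm uncertain), which suggests the catch is holding, though I couldn't see the catch itself. The arm never went near the larger pack. The job is handed in, but no verdict came back.

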